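# Clear the finish tins off the tool chest, try its lid, free the catch and hold the lid up

## Task

I need the gouges from the bench chest: push the three finish tins off its lid into their rack, upright in single file between the two rails, without picking them up - they are full and their tops are only laid on. Then tug at the lid before you touch the thumb catch; if it is caught, slide the catch right back towards the front to free it; never force the lid against the catch. Raise the lid to about 45 degrees or a little more and finish there, still holding it, for it drops shut by itself; leave the jar, the mallet and the blue gouge on the bench where they are.

Things in the scene. Friction and masses are not known exactly. Their poses are not given: they have to be found in the camera images.
- chest: low wooden bench chest, fixed, 530 mm wide, 100 mm high; origin on the bench under it, x to its back, y to its left, z up. In this frame, mm: front x -140, back 135, sides y -260 and 270. Its top is flat at z 100: hinged lid on the right (x -94 to 114, y -248 to 50), front ledge (x -140 to -96), fixed deck on the left (y 52 to 270). Gouges lie in the well under the lid
- rack_mouth (a point): tin rack on the chest's deck: two dark rails 10 mm thick, 18 mm high, along the chest's y, 57 mm apart inside (tins 50). This point: on the deck, on the rack's midline (chest frame x 30, y 63, z 100 mm), at the open end that faces the lid, where the rails flare to about 95 mm apart; they run straight from y 95 to 260
- rack_end (a point): closed end of the tin rack: on the deck, on its midline, at the face of the stop (chest frame x 30, y 250, z 100 mm). Three tins in a row against it fill y 100 to 250; a tin is wholly off the lid with its centre left of y 82
- tin_red: red finish tin with a paper band, an upright cylinder 50 mm in diameter and 66 mm high, about 0.2 kg; origin at the centre of its underside. Stands on the chest's lid at the start, 35 to 55 mm clear of its neighbours. Pushed low (20 to 45 mm above its foot) it slides without tipping; its edge crosses the flush lid seam freely
- tin_blue: blue finish tin with a paper band, an upright cylinder 50 mm in diameter and 66 mm high, about 0.2 kg; origin at the centre of its underside. Stands on the chest's lid at the start, 35 to 55 mm clear of its neighbours. Pushed low (20 to 45 mm above its foot) it slides without tipping; its edge crosses the flush lid seam freely
- tin_yellow: yellow finish tin with a paper band, an upright cylinder 50 mm in diameter and 66 mm high, about 0.2 kg; origin at the centre of its underside. Stands on the chest's lid at the start, 35 to 55 mm clear of its neighbours. Pushed low (20 to 45 mm above its foot) it slides without tipping; its edge crosses the flush lid seam freely
- lid_angle (a joint): opening of the lid: 0 shut, grows to 1.25 rad (its stop) as the front edge rises; it falls shut when let go anywhere. Caught, it still lifts about 0.014 rad (3 mm at the pull), then stops dead; free, it takes about 3 N at the pull
- lid: lid with its pull, 208 by 297 mm, 16 mm thick, 0.5 kg. Origin in the middle of the hinge line on its rear edge (chest frame x 115, y -99, z 100 mm), x to the chest's back when shut, z out of its face; it turns about y
- pull_grip (a point): the lid's pull: a steel bow, round bar 12 mm thick and 110 mm long along the chest's y, on two legs, near the lid's front edge; it turns easily between finger pads. This point: middle of the bar, 185 mm in front of the hinge line and 34 mm off the lid's face (shut: chest frame x -70, y -99, z 134 mm)
- catch: brass thumb piece on the front ledge, 12 mm (x) by 14 (y), 23 high; origin at its foot, chest frame y 5 mm. Slides along x from -112 (thrown) to -128 mm (fully back, always free) against 2 N and stays put; it may start anywhere between. Its tongue is hidden in ledge and lid edge: only a tug tells whether it has caught. The lid pulled against it with over 40 N spoils it
- jar: amber glass jar with cork top, 54 mm in diameter, 65 mm high, on the front part of the chest's deck; origin at its underside; a bystander
- mallet: carver's wooden mallet standing on its head, 82 mm across, 225 mm high, on the bench left of the chest; origin at its underside; a bystander
- gouge: carving gouge with a blue handle, 225 mm long, lying on the bench right of the chest; origin at its middle; a bystander
There are look-alikes about, which are no part of the job. What is shaped like the tin_red but black or purple is not meant.

How it is judged:
On the way, in this order (a step that is already met when the one before it is completed fails the run):
1. all three tins stand between the rails, off the lid (x of tin_red in the frame of chest between 0.024 and 0.036 m and y of tin_red in the frame of chest between 0.082 and 0.235 m and z of each of tin_red, tin_blue, tin_yellow in the frame of chest below 0.104 m and angle between each of tin_red, tin_blue, tin_yellow's own z axis and vertical below 0.1 rad and x of tin_blue in the frame of chest between 0.024 and 0.036 m and y of tin_blue in the frame of chest between 0.082 and 0.235 m and x of tin_yellow in the frame of chest between 0.024 and 0.036 m and y of tin_yellow in the frame of chest between 0.082 and 0.235 m and linear speed of each of tin_red, tin_blue, tin_yellow below 0.02 m/s), for 0.2 s.
2. the lid is tugged up while the catch is still as it was found (value of joint lid_angle above 0.007 rad and distance of catch from where it was at the start of the episode below 0.003 m and contact force between the fingers and lid above 1 N), for 0.1 s.
3. the lid is raised (value of joint lid_angle above 0.65 rad), for 0.2 s.
At the end, for the whole second after the job is handed in: the lid is held still between 0.65 and 1.2 rad (37 to 69 degrees), the fingers pressing on the lid or its pull with over 1 N; the three tins stand upright and still between the rails, centres within 6 mm of the lane's midline and 82 to 235 mm left of the chest's middle (wholly off the lid) (all of step 1 and value of joint lid_angle between 0.65 and 1.2 rad and velocity of joint lid_angle between -0.1 and 0.1 rad/s and contact force between the fingers and lid above 1 N); the arm keeps its last pose, push and grip.
It fails at once if a tin is picked up (over 15 mm) or tipped (over 20 degrees) (z of any of tin_red, tin_blue, tin_yellow in the frame of chest above 0.115 m or angle between any of tin_red, tin_blue, tin_yellow's own z axis and vertical above 0.35 rad).
It fails at once if the lid is forced against the catch with more than 40 N (contact force between catch and lid above 40 N).
It fails at once if a bystander is shifted by more than 25 mm (distance of any of jar, mallet, gouge from where it was at the start of the episode above 0.025 m).
It also fails if it takes over 72 s, if anything falls off the work surface, if the arm or the gripper's body presses on something with over 40 N, if the wrist force passes 120 N, or if a joint passes its speed limit or range.

## Robot

A 6-joint arm with a two-finger parallel gripper is mounted at the origin on the work surface. World frame = base frame: x ahead of the robot, y to its left, z up, the work surface at z = 0. Lengths are in m, angles in rad, forces in N, time in s.
With the tool pointing down it reaches from about 0.325 to 1 m from the base axis. Payload 5.1 kg.
Tool frame: the origin (TCP) lies at the very end of the fingers, on their centre line; the grasp point (between the pads) lies 19 mm behind it; z points along the fingers, y is the line along which they close (so a half turn about z gives the same grasp; the last joint's range is limited). The gripper opens to 85 mm and grips with 20 to 120 N. Pads are 22 mm wide; open, the fingers measure 114 mm over their backs; the gripper's body (76 mm by 85 mm) begins 54 mm behind the grasp point. The pads swing forward as they close: fully open they stand 13 mm farther back than shut.
Start: joints at [-1.305, 0.124, 1.65, -0, 1.367, -0.083], TCP at [0.222, -0.611, 0.231] pointing down, gripper open.
Joint ranges: [-2.61, 2.61], [-1.02, 2.33], [0.03, 2.71], [-1.35, 4.49], [0.32, 2.68], [-2.91, 2.91]. Speed limits (rad/s): [2.57, 2.57, 3.14, 3.14, 3.14, 3.14].

## Interface

Orientations are given as a 3x3 rotation matrix whose columns are the frame's x, y, z axes.
In Python, from cell import env gives the robot as it stands.
- The arm moves only by the tool step_arm, never from a script. Its argument "motion" is text: rows parted by semicolons, each of 6 numbers parted by spaces: the shift along the tool's x, y, z scaled (see below), then the turn, a rotation vector about the tool's x, y, z scaled (see below). In form: x y z rx ry rz; .... A call has 1 to 5 rows; each row shifts and turns the commanded pose from where the row before left it, along the tool's axes as they then stand; what a row does not reach is not made up. The controller multiplies each number of a shift by 500 mm and each number of a turn by 90 degrees. A row lasts 1/8 s, in which the tool goes at most 62.5 mm and 10.7 degrees, less where a joint would pass 70% of its speed; a pose out of reach is approached as far as the arm can. A call with a number of a shift or a turn outside -1 to 1 is refused whole. A call with a gripper value outside its range is refused whole. "claw" is the closure, from 0 (fully open) to 1 (shut), set as the call begins (left out, the last holds). The fingers move at their own pace and stop on an object; "squeeze" is the grip in N (left out, the last holds). Time passes only in rows, so rows that do not move let the fingers close. It gives the time, the measured TCP pose, the force, the opening and the grip force at its end, in the units of the state.
- env.observe(): the state, without advancing time (a new reading comes with each control period).
- env.grab_frame(name): name is "side" or "top"; returns a dict with "frame" (384x512x3 uint8, blue, green, red), "depth" (384x512 float32, m along the optical axis (not along the pixel's ray), 0 where there is no reading), "fx", "fy", "cx", "cy" (pixels), "k1" (the pictures are not rectified: a ray, as slopes to the right and down, at radius r is drawn at 1 + k1 r^2 times it, then the intrinsics apply), "rvec" (rotation vector, rad) and "tvec" (3), from world to camera coordinates, as OpenCV has them. Camera axes: x right, y down, z forward; pixel columns grow to the right and rows downward; lengths in m; the calibration is good to about 2 mm. A picture is of the moment at which its call begins.
- env.hand_in(): hands the job in; it is judged then, once.
The state is a dict: "time": time; "joint_pos": joint angles; "qd": joint speeds; "joint_efforts": joint torques, N m; "ee_pos": TCP position; "eef_rot": TCP orientation; "ft_force": force on the tool from outside, world axes, zero at the start; "ft_torque": the same for the moment, N m; "finger_gap": finger opening in m; "grip_force": force on a finger pad.
Only numpy, scipy, OpenCV 4.12 (cv2) and the standard library are available. Lean on these libraries where they do the work, as an engineer would, in place of code of your own. Each camera call takes 0.05 s, during which the arm holds its last target. There are 200 camera calls.

## Working session

There is one attempt and no reset: what is moved stays moved. The work goes in short steps, Python scripts to look and compute and a tool call to move; the robot and the scene stay as the last step left them, time stands still between calls to the robot, and variables do not carry over. Pictures are saved under pics/ and viewed, at most 10 in all, crops included, and the job is handed in when it is done.

Besides the shell and the picture viewer there is one more tool, called after "Call:" by a JSON object that holds its "fn" and its "kwargs", one argument or row to a line. step_arm: Moves the arm, as the interface text tells. Shifts and turns lie within -1 to 1; 1 stands for 500 mm of shift or 90 degrees of turn. Its arguments: {"type":"object","properties":{"motion":{"type":"string"},"claw":{"type":"number"},"squeeze":{"type":"number"}},"required":["motion"]}

```bash
mkdir -p pics; ls; cat > h.py <<'E'
import numpy as np, cv2
from cell import env
def cam(n):
    d=env.grab_frame(n); R=cv2.Rodrigues(np.array(d["rvec"],float))[0]; t=np.array(d["tvec"],float).ravel()
    return d,R,t
def ray(c,u,v):
    d,R,t=c; x=(u-d["cx"])/d["fx"]; y=(v-d["cy"])/d["fy"]; a,b=x,y
    for _ in range(20):
        s=1+d["k1"]*(a*a+b*b); a,b=x/s,y/s
    return -R.T@t, R.T@np.array([a,b,1.])
def onz(c,u,v,z):
    o,r=ray(c,u,v); return o+r*(z-o[2])/r[2]
def dep(c,u,v):
    o,r=ray(c,u,v); return o+r*c[0]["depth"][int(v),int(u)]
def proj(c,p):
    d,R,t=c; q=R@np.array(p)+t; a,b=q[:2]/q[2]; s=1+d["k1"]*(a*a+b*b)
    return d["cx"]+d["fx"]*a*s, d["cy"]+d["fy"]*b*s
E
python3 - <<'E'
from h import *
for n in("top","side"):
    c=cam(n); cv2.imwrite(f"pics/{n}0.png",c[0]["frame"]); print(n,c[0]["fx"],c[0]["k1"],ray(c,256,192))
s=env.observe(); print(s["time"],s["ee_pos"],s["eef_rot"])
E
```

```text
pics
top 421.04113979506803 -0.05471937847675449 (array([0.31136347, 0.02875669, 1.43412337]), array([ 0.15321881, -0.02571199, -0.98787802]))
side 453.883375262567 -0.1095149185373526 (array([-0.18655052,  0.88361565,  1.25611669]), array([ 0.44359644, -0.5425795 , -0.71334102]))
0.1 [ 0.22196293 -0.61033775  0.23017583] [[ 9.39793404e-01  3.41742764e-01 -4.90995753e-04]
 [ 3.41743083e-01 -9.39791705e-01  1.79373147e-03]
 [ 1.51561015e-04 -1.85353141e-03 -9.99998271e-01]]
```

View pics/top0.png

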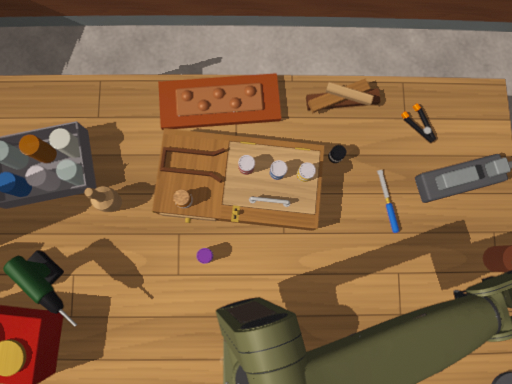

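View pics/side0.png

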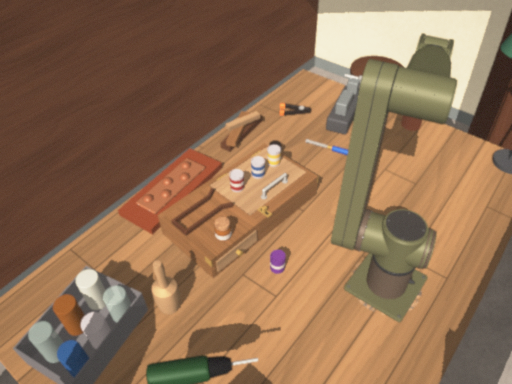

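Top: the chest spans about (155..323, 130..228). Tins are red (247,164), blue (278,169) and yellow (307,171). The rack is at (165-228,160), the pull at (270,202), the catch at (236,213), the jar at (182,198) and the mallet at (100,198). The black look-alike is at (337,154). I'll zoom in to find the chest corners.

```bash
python3 - <<'E'
from h import *
c=cam("top"); f=c[0]["frame"][120:240,150:350]; cv2.imwrite("pics/t1.png",cv2.resize(f,None,fx=4,fy=4,interpolation=cv2.INTER_CUBIC))
for p in [(247,164),(278,169),(307,171),(337,154),(182,198),(262,190),(205,190),(270,202)]: print(p,dep(c,*p).round(4))
E
```

```text
(247, 164) [0.596  0.0229 0.163 ]
(278, 169) [ 0.5811 -0.073   0.1589]
(307, 171) [ 0.5732 -0.162   0.1663]
(337, 154) [ 0.6525 -0.2801  0.0651]
(182, 198) [0.4906 0.2209 0.1625]
(262, 190) [ 0.5245 -0.0252  0.1015]
(205, 190) [0.5253 0.1574 0.099 ]
(270, 202) [ 0.4855 -0.0504  0.1025]
```

View pics/t1.png

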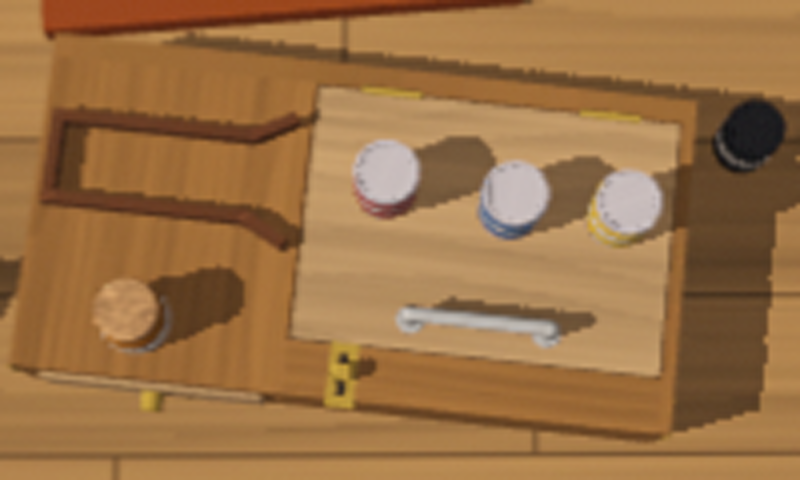

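Zoomed crop (4×): lid corners are at (318,86), (684,124), (660,376) and (290,337). Chest top corners are at (52,36), (697,102), (665,440) and (12,368). Tin tops are at (386,170), (515,193) and (628,202), and the pull runs (410,318)–(546,328).

```bash
cat >> h.py <<'E'
def fit(A,B):
    A=np.array(A)[:,:2];B=np.array(B)[:,:2];a=A.mean(0);b=B.mean(0);H=(A-a).T@(B-b)
    th=np.arctan2(H[0,1]-H[1,0],H[0,0]+H[1,1]); R=np.array([[np.cos(th),-np.sin(th)],[np.sin(th),np.cos(th)]])
    return th,R,b-R@a,(A@R.T+(b-R@a)-B)
def white(c,cfg=(110,150)):
    "white tin lids: centroids"
    h=cv2.cvtColor(c[0]["frame"],cv2.COLOR_BGR2HSV); m=cv2.inRange(h,(0,0,cfg[1]),(180,45,255))
    n,_,s,ce=cv2.connectedComponentsWithStats(m); return [(ce[i].round(1),s[i]) for i in range(1,n) if 40<s[i][4]<600]
E
python3 - <<'E'
from h import *
c=cam("top"); s=cam("side")
k=lambda p:((p[0]+.5)/4-.5+150,(p[1]+.5)/4-.5+120)
P=[(52,36),(697,102),(665,440),(12,368),(318,86),(684,124),(660,376),(290,337)]
C=[(.135,.27),(.135,-.26),(-.14,-.26),(-.14,.27),(.114,.05),(.114,-.248),(-.094,-.248),(-.094,.05)]
W=[onz(c,*k(p),.1) for p in P]
th,R,t,e=fit(C,W); print("pose",th,t); print((e*1000).round(1))
for p,z in [((386,170),.166),((515,193),.166),((628,202),.166),((478,323),.14),((130,310),.165)]:
    w=onz(c,*k(p),z); print(p,w.round(4),"chest",(R.T@(w[:2]-t)).round(4), "side px",np.round(proj(s,w),1))
for n,x in(("top",c),("side",s)):
    for q in white(x): print(n,q)
f=s[0]["frame"][130:290,150:350]; cv2.imwrite("pics/s1.png",cv2.resize(f,None,fx=4,fy=4,interpolation=cv2.INTER_CUBIC)[:600])
E
```

```text
pose -0.1072909794664467 [0.56691294 0.04303555]
[[ 1.1 -1.7]
 [-0.3 -0.1]
 [ 3.1 -4.6]
 [ 0.7  3.7]
 [-0.9 -0.3]
 [-1.3  2.8]
 [-1.  -0.3]
 [-1.4  0.5]]
(386, 170) [0.6012 0.0256 0.166 ] chest [ 0.036  -0.0136] side px [236.5 173.8]
(515, 193) [ 0.5831 -0.0736  0.166 ] chest [ 0.0286 -0.1143] side px [258.  160.9]
(628, 202) [ 0.5761 -0.1609  0.166 ] chest [ 0.0309 -0.2018] side px [274.  149.2]
(478, 323) [ 0.4857 -0.0455  0.14  ] chest [-0.0713 -0.0968] side px [275.  181.7]
(130, 310) [0.4929 0.2202 0.165 ] chest [-0.0925  0.1682] side px [223.3 221.7]
top (array([ 59. , 138.3]), array([ 49, 129,  21,  20, 337], dtype=int32))
top (array([  2.8, 150.3]), array([  0, 142,   8,  18,  99], dtype=int32))
top (array([246.2, 162.5]), array([239, 155,  16,  16, 202], dtype=int32))
top (array([ 65.8, 169.1]), array([ 57, 160,  19,  20, 308], dtype=int32))
top (array([278.2, 167.9]), array([270, 160,  17,  16, 210], dtype=int32))
top (array([306.8, 170. ]), array([299, 163,  16,  15, 199], dtype=int32))
top (array([ 33.4, 169.9]), array([ 25, 165,  18,  12, 115], dtype=int32))
top (array([382.8, 182.8]), array([378, 170,  11,  27, 106], dtype=int32))
top (array([268.6, 200.4]), array([249, 197,  41,  10, 145], dtype=int32))
side (array([273.7, 149.2]), array([268, 144,  13,  11, 109], dtype=int32))
side (array([257.1, 164.4]), array([251, 156,  14,  18, 177], dtype=int32))
side (array([236.2, 174.3]), array([230, 169,  14,  11, 120], dtype=int32))
side (array([273.8, 184.2]), array([262, 174,  25,  25, 130], dtype=int32))
side (array([ 86.1, 321. ]), array([ 81, 312,  13,  25, 143], dtype=int32))
side (array([ 41.3, 338.6]), array([ 28, 322,  29,  41, 578], dtype=int32))
side (array([506.7, 372.5]), array([498, 352,  14,  32, 239], dtype=int32))
side (array([244.9, 361.2]), array([233, 359,  25,   6,  62], dtype=int32))
```

View pics/s1.png

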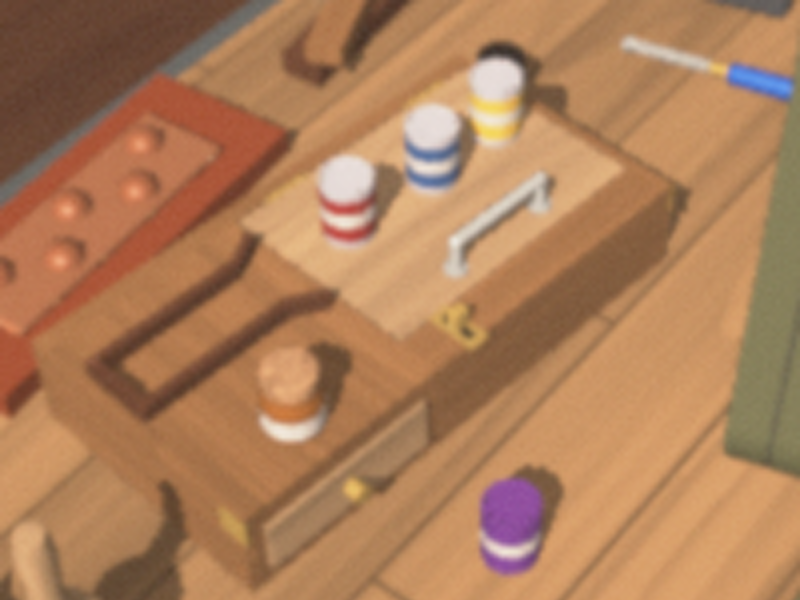

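The two views agree: the predicted side pixels match the observed tin tops within about 1 px (blue's mask merges with its band). The chest is at (0.567, 0.043) with yaw −6.15°. In chest mm the tins are red (36,−14), blue (29,−114) and yellow (31,−202). First I'll turn the tool so tool x = chest y, tool y = chest x, with the fingers half closed to cradle a tin as I push.

Call:
{"fn": "step_arm", "kwargs": {
  "motion": "0 0 0 0 0 -0.118; 0 0 0 0 0 -0.118; 0 0 0 0 0 -0.118; 0 0 0 0 0 -0.118; 0 0 0 0 0 -0.118",
  "claw": 0.64
}}

```text
time: 0.88
ee_pos: [0.2221, -0.6108, 0.2311]
eef_rot: [[0.285, 0.958, -0.0], [0.958, -0.285, 0.0], [0.0, -0.0, -1.0]]
ft_force: [0.6, 0.5, -1.1]
finger_gap: 0.0305
grip_force: 0.0
```

Call:
{"fn": "step_arm", "kwargs": {
  "motion": "0 0 0 0 0 -0.118; 0 0 0 0 0 -0.002"
}}

```text
time: 1.12
ee_pos: [0.2221, -0.6107, 0.2311]
eef_rot: [[0.109, 0.994, -0.0], [0.994, -0.109, 0.0], [0.0, -0.0, -1.0]]
ft_force: [1.2, -0.2, -0.8]
finger_gap: 0.0306
grip_force: 0.0
```

```bash
cat >> h.py <<'E'
TH=-0.1073; T=np.array([.5669,.0430]); RC=np.array([[np.cos(TH),-np.sin(TH)],[np.sin(TH),np.cos(TH)]])
def st():
    s=env.observe(); p=np.array(s["ee_pos"]); q=RC.T@(p[:2]-T); R=np.array(s["eef_rot"])
    W=np.eye(3); W[:2,:2]=RC; G=W@np.array([[0,1,0],[1,0,0],[0,0,-1.]])
    print("t",round(s["time"],2),"tcp chest mm",(q*1000).round(1),"z",round(p[2]*1000,1),"rot err deg (tool axes)",np.degrees(cv2.Rodrigues(R.T@G)[0].ravel()).round(2),"gap",round(s["finger_gap"],4),"F",np.round(s["ft_force"],1),"grip",s["grip_force"])
E
python3 -c "
from h import *; st()"
```

```text
t 1.12 tcp chest mm [-272.8 -686.9] z 231.1 rot err deg (tool axes) [-0.01 -0.02 -0.08] gap 0.0306 F [ 1.2 -0.2 -0.8] grip 0.0
```

Call:
{"fn": "step_arm", "kwargs": {
  "motion": "0.104 0.0515 0 0 0 0; 0.104 0.0515 0 0 0 0; 0.104 0.0515 0 0 0 0; 0.104 0.0515 0 0 0 0; 0.104 0.0515 0 0 0 0"
}}

```text
time: 1.75
ee_pos: [0.3786, -0.3644, 0.2315]
eef_rot: [[0.11, 0.994, 0.001], [0.994, -0.11, -0.0], [-0.0, 0.001, -1.0]]
ft_force: [1.1, 0.0, -0.4]
finger_gap: 0.0307
grip_force: 0.0
```

Call:
{"fn": "step_arm", "kwargs": {
  "motion": "0.104 0.0515 0 0 0 0; 0.104 0.0515 0 0 0 0; 0.104 0.0515 0 0 0 0; 0.104 0.0515 0 0 0 0; 0.104 0.0515 0 0 0 0"
}}

```text
time: 2.38
ee_pos: [0.5343, -0.1195, 0.2316]
eef_rot: [[0.11, 0.994, 0.001], [0.994, -0.11, -0.0], [-0.0, 0.001, -1.0]]
ft_force: [0.2, -0.5, 0.5]
finger_gap: 0.0309
grip_force: 0.0
```

Call:
{"fn": "step_arm", "kwargs": {
  "motion": "0.104 0.0515 0 0 0 0; 0.104 0.0515 0 0 0 0; 0 0 0 0 0 0; 0 0 0 0 0 0"
}}

```text
time: 2.88
ee_pos: [0.5957, -0.0233, 0.2311]
eef_rot: [[0.108, 0.994, -0.001], [0.994, -0.108, -0.0], [-0.0, -0.001, -1.0]]
ft_force: [-0.1, 0.8, 0.4]
finger_gap: 0.0306
grip_force: 0.0
```

```bash
python3 - <<'E'
from h import *
st(); c=cam("side"); f=c[0]["frame"][110:260,180:360]; cv2.imwrite("pics/s2.png",cv2.resize(f,None,fx=4,fy=4))
E
```

```text
t 2.88 tcp chest mm [ 35.7 -62.8] z 231.1 rot err deg (tool axes) [-0.04  0.02 -0.03] gap 0.0306 F [-0.1  0.8  0.4] grip 0.0
```

View pics/s2.png

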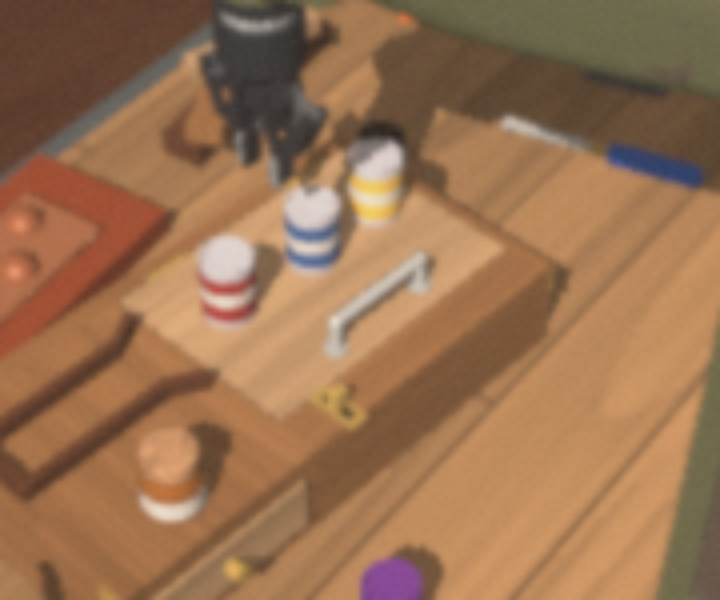

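The fingers are above the red/blue gap. Now down, and push red.

Call:
{"fn": "step_arm", "kwargs": {
  "motion": "0 0 0.07 0 0 0; 0 0 0.07 0 0 0; 0 0 0.05 0 0 0; 0 0 0.022 0 0 0; 0 0 0 0 0 0"
}}

```text
time: 3.55
ee_pos: [0.5953, -0.0241, 0.125]
eef_rot: [[0.108, 0.994, -0.001], [0.994, -0.108, 0.0], [-0.0, -0.001, -1.0]]
ft_force: [0.7, 0.1, 0.1]
finger_gap: 0.0307
grip_force: 0.0
```

Call:
{"fn": "step_arm", "kwargs": {
  "motion": "0.03 -0.001 0 0 0 0; 0.03 -0.001 0 0 0 0; 0.03 -0.002 0 0 0 0; 0.03 -0.002 0 0 0 0; 0.03 -0.002 0 0 0 0"
}}

```text
time: 4.18
ee_pos: [0.6002, 0.0528, 0.1259]
eef_rot: [[0.106, 0.994, 0.001], [0.994, -0.106, -0.0], [-0.0, 0.001, -1.0]]
ft_force: [0.4, -2.7, 2.5]
finger_gap: 0.0311
grip_force: 1.8
```

```bash
cat >> h.py <<'E'
def tins():
    c=cam("side"); h=cv2.cvtColor(c[0]["frame"],cv2.COLOR_BGR2HSV); m0=np.zeros(h.shape[:2],np.uint8); m0[120:270,150:300]=1
    for n,lo,hi in (("red",(170,120,60),(180,255,255)),("blue",(105,110,50),(125,255,255)),("yellow",(23,130,120),(33,255,255))):
        m=cv2.inRange(h,lo,hi)*m0; m=m if n!="red" else m|cv2.inRange(h,(0,190,60),(2,255,255))*m0
        k,_,s,ce=cv2.connectedComponentsWithStats(cv2.morphologyEx(m,cv2.MORPH_CLOSE,np.ones((7,7),np.uint8)))
        if k<2: print(n,"none"); continue
        i=1+np.argmax(s[1:,4]); w=onz(c,*ce[i],.133); print(n,"px",ce[i].round(1),s[i],"chest mm",(RC.T@(w[:2]-T)*1000).round(1))
    return c
E
python3 -c "
from h import *; st(); tins()"
```

```text
t 4.17 tcp chest mm [32.  13.3] z 125.9 rot err deg (tool axes) [0.05 0.01 0.06] gap 0.0311 F [ 0.4 -2.7  2.5] grip 1.811138279736042
red none
blue px [254. 168.] [254 168   1   1   1] chest mm [  38.2 -102.4]
yellow px [272.  162.5] [272 162   1   2   2] chest mm [  10.8 -169.6]
```

```bash
python3 - <<'E'
from h import *
c=cam("side"); h=cv2.cvtColor(c[0]["frame"],cv2.COLOR_BGR2HSV)
for n,y in(("red",44),("blue",-114),("yellow",-202)):
    w=np.r_[RC@np.array([.03,y/1e3])+T,.133]; u,v=np.round(proj(c,w)).astype(int); print(n,u,v,h[v-8:v+12:2,u-2].tolist())
E
```

```text
red 226 190 [[10, 21, 222], [7, 20, 222], [7, 21, 219], [9, 25, 216], [2, 83, 197], [2, 163, 181], [11, 51, 225], [6, 84, 216], [2, 166, 181], [5, 60, 207]]
blue 258 167 [[11, 20, 221], [12, 21, 222], [6, 18, 218], [10, 21, 219], [116, 32, 173], [109, 97, 153], [13, 27, 219], [165, 9, 177], [111, 81, 97], [10, 27, 112]]
yellow 274 156 [[8, 25, 124], [8, 30, 127], [5, 24, 127], [12, 50, 128], [20, 166, 228], [22, 98, 239], [19, 46, 236], [22, 147, 240], [22, 125, 238], [14, 71, 218]]
```

Call:
{"fn": "step_arm", "kwargs": {
  "motion": "0.03 -0.002 0 0 0 0; 0.03 -0.002 0 0 0 0; 0.03 0 0 0 0 0; 0.03 0 0 0 0 0"
}}

```text
time: 4.78
ee_pos: [0.6048, 0.1124, 0.1256]
eef_rot: [[0.107, 0.994, 0.001], [0.994, -0.107, -0.0], [-0.0, 0.001, -1.0]]
ft_force: [0.4, -1.7, 0.0]
finger_gap: 0.0306
grip_force: 1.7
```

```bash
sed -i 's/("red",(170,120,60),(180,255,255))/("red",(0,75,60),(4,255,255))/; s/("blue",(105,110,50),(125,255,255))/("blue",(100,50,50),(125,255,255))/; s/("yellow",(23,130,120),(33,255,255))/("yellow",(18,85,215),(27,255,255))/; s/cv2.inRange(h,(0,190,60),(2,255,255))/cv2.inRange(h,(176,75,60),(180,255,255))/' h.py
python3 -c "
from h import *; st(); tins()"
```

```text
t 4.78 tcp chest mm [30.3 73. ] z 125.6 rot err deg (tool axes) [0.07 0.01 0.03] gap 0.0306 F [ 0.4 -1.7  0. ] grip 1.6936345025897026
red px [213.3 202.5] [206 197  15  12 102] chest mm [ 17.3 116.1]
blue px [257.8 171. ] [252 166  12  11 101] chest mm [  17.  -100.5]
yellow px [274.5 163.4] [271 162   7   3  11] chest mm [   1.  -172.4]
```

Call:
{"fn": "step_arm", "kwargs": {
  "motion": "0.03 0 0 0 0 0; 0.03 0 0 0 0 0; 0.03 0 0 0 0 0; -0.02 0 0 0 0 0; -0.02 0 -0.06 0 0 0"
}}

```text
time: 5.45
ee_pos: [0.6037, 0.1362, 0.1514]
eef_rot: [[0.106, 0.994, -0.009], [0.994, -0.106, -0.0], [-0.001, -0.009, -1.0]]
ft_force: [0.7, -0.4, -0.1]
finger_gap: 0.0305
grip_force: 0.0
```

Call:
{"fn": "step_arm", "kwargs": {
  "motion": "0 0 -0.1 0 0 0; -0.104 0 -0.05 0 0 0; -0.104 0 0 0 0 0; -0.104 0 0 0 0 0; -0.104 0 0 0 0 0"
}}

```text
time: 6.08
ee_pos: [0.5835, -0.0719, 0.2297]
eef_rot: [[0.107, 0.994, -0.001], [0.994, -0.107, 0.001], [0.001, -0.002, -1.0]]
ft_force: [0.2, 0.2, 0.6]
finger_gap: 0.0308
grip_force: 0.0
```

Call:
{"fn": "step_arm", "kwargs": {
  "motion": "-0.098 0 0 0 0 0; 0 0 0 0 0 0; 0 0 0 0 0 0"
}}

```text
time: 6.45
ee_pos: [0.5789, -0.1188, 0.2297]
eef_rot: [[0.107, 0.994, -0.001], [0.994, -0.107, 0.001], [0.001, -0.001, -1.0]]
ft_force: [-0.7, -0.1, 0.2]
finger_gap: 0.0306
grip_force: 0.0
```

```bash
python3 -c "
from h import *; st(); tins()"
```

```text
t 6.45 tcp chest mm [  29.3 -159.6] z 229.7 rot err deg (tool axes) [-0.08 -0.07 -0.01] gap 0.0306 F [-0.7 -0.1  0.2] grip 0.0
red px [202.7 209.9] [196 204  14  13 111] chest mm [ 17.8 163.6]
blue px [257.8 171. ] [252 166  12  11 101] chest mm [  17.  -100.5]
yellow px [272.6 159.1] [267 154  11  11  95] chest mm [  22.2 -185.3]
```

Call:
{"fn": "step_arm", "kwargs": {
  "motion": "0.003 0 0.07 0 0 0; 0 0 0.07 0 0 0; 0 0 0.05 0 0 0; 0 0 0.02 0 0 0; 0 0 0 0 0 0"
}}

```text
time: 7.12
ee_pos: [0.5795, -0.1167, 0.1249]
eef_rot: [[0.105, 0.994, -0.001], [0.994, -0.105, 0.0], [0.0, -0.001, -1.0]]
ft_force: [0.3, -0.7, 0.3]
finger_gap: 0.0309
grip_force: 0.0
```

Call:
{"fn": "step_arm", "kwargs": {
  "motion": "0.025 0 0 0 0 0; 0.025 0 0 0 0 0; 0.03 0 0 0 0 0; 0.03 0 0 0 0 0; 0.03 0 0 0 0 0"
}}

```text
time: 7.75
ee_pos: [0.5874, -0.047, 0.1257]
eef_rot: [[0.106, 0.994, 0.001], [0.994, -0.106, -0.0], [-0.0, 0.001, -1.0]]
ft_force: [0.5, -3.2, 2.7]
finger_gap: 0.031
grip_force: 1.3
```

```bash
python3 -c "
from h import *; st(); tins()"
```

```text
t 7.75 tcp chest mm [ 30.  -87.3] z 125.7 rot err deg (tool axes) [0.03 0.01 0.05] gap 0.031 F [ 0.5 -3.2  2.7] grip 1.3314282149076462
red px [202.5 209.8] [196 204  15  13 108] chest mm [ 18.5 163.6]
blue px [247.  179.5] [241 175  12  10  95] chest mm [ 13.9 -42.1]
yellow px [273.9 156.4] [271 155   7   4  27] chest mm [  28.9 -199.5]
```

Call:
{"fn": "step_arm", "kwargs": {
  "motion": "0.03 0 0 0 0 0; 0.03 0 0 0 0 0; 0.03 0 0 0 0 0; 0.03 0 0 0 0 0; 0.03 0 0 0 0 0"
}}

```text
time: 8.43
ee_pos: [0.5951, 0.0276, 0.1252]
eef_rot: [[0.106, 0.994, -0.0], [0.994, -0.106, 0.0], [0.0, -0.0, -1.0]]
ft_force: [-0.2, -1.5, 1.3]
finger_gap: 0.0307
grip_force: 0.9
```

Call:
{"fn": "step_arm", "kwargs": {
  "motion": "0.03 0 0 0 0 0; 0.03 0 0 0 0 0; 0.03 0 0 0 0 0; 0.03 0 0 0 0 0; 0.03 0 0 0 0 0"
}}

```text
time: 9.05
ee_pos: [0.6034, 0.1018, 0.1254]
eef_rot: [[0.106, 0.994, 0.001], [0.994, -0.106, -0.001], [-0.001, 0.001, -1.0]]
ft_force: [2.9, -4.8, 2.6]
finger_gap: 0.0306
grip_force: 2.7
```

Call:
{"fn": "step_arm", "kwargs": {
  "motion": "0.02 0 0 0 0 0; 0 0 0 0 0 0; -0.03 0 0 0 0 0; -0.02 0 -0.06 0 0 0; 0 0 -0.1 0 0 0"
}}

```text
time: 9.68
ee_pos: [0.5994, 0.0843, 0.2031]
eef_rot: [[0.109, 0.994, -0.007], [0.994, -0.109, -0.0], [-0.001, -0.007, -1.0]]
ft_force: [-0.1, 0.3, 0.1]
finger_gap: 0.0309
grip_force: 0.0
```

```bash
python3 -c "
from h import *; st(); tins()"
```

```text
t 9.68 tcp chest mm [27.9 44.6] z 203.1 rot err deg (tool axes) [-0.38  0.05 -0.08] gap 0.0309 F [-0.1  0.3  0.1] grip 0.0
red px [201.6 210.6] [195 204  15  13 104] chest mm [ 18.3 168.1]
blue px [214.  203.1] [211 198   9  11  58] chest mm [ 13.6 116.2]
yellow px [272.1 159.1] [267 154  11  11 105] chest mm [  23.5 -184. ]
```

Call:
{"fn": "step_arm", "kwargs": {
  "motion": "-0.1 0.002 -0.05 0 0 0; -0.12 0.004 0 0 0 0; -0.12 0 0 0 0 0; -0.12 0 0 0 0 0; -0.12 0 0 0 0 0"
}}

```text
time: 10.35
ee_pos: [0.5724, -0.2051, 0.2302]
eef_rot: [[0.108, 0.994, 0.0], [0.994, -0.108, 0.0], [0.0, 0.0, -1.0]]
ft_force: [0.5, -0.3, 0.8]
finger_gap: 0.0306
grip_force: 0.0
```

Call:
{"fn": "step_arm", "kwargs": {
  "motion": "0 0 0 0 0 0; 0 0 0 0 0 0; 0 0 0 0 0 0"
}}

```text
time: 10.72
ee_pos: [0.5736, -0.2014, 0.2302]
eef_rot: [[0.105, 0.994, -0.0], [0.994, -0.105, 0.0], [0.0, -0.0, -1.0]]
ft_force: [-0.1, 0.4, -1.4]
finger_gap: 0.0308
grip_force: 0.0
```

```bash
python3 -c "
from h import *; st()"
```

```text
t 10.72 tcp chest mm [  32.8 -242.3] z 230.2 rot err deg (tool axes) [-0.01 -0.02  0.1 ] gap 0.0308 F [-0.1  0.4 -1.4] grip 0.0
```

Call:
{"fn": "step_arm", "kwargs": {
  "motion": "-0.01 -0.004 0.07 0 0 0; 0 0 0.07 0 0 0; 0 0 0.05 0 0 0; 0 0 0.02 0 0 0; 0 0 0 0 0 0"
}}

```text
time: 11.35
ee_pos: [0.5711, -0.2063, 0.1251]
eef_rot: [[0.105, 0.994, -0.001], [0.994, -0.105, 0.0], [0.0, -0.001, -1.0]]
ft_force: [-0.4, 0.0, -0.6]
finger_gap: 0.0307
grip_force: 0.0
```

Call:
{"fn": "step_arm", "kwargs": {
  "motion": "0.03 0 0 0 0 0; 0.03 0 0 0 0 0; 0.03 0 0 0 0 0; 0.03 0 0 0 0 0; 0.03 0 0 0 0 0"
}}

```text
time: 11.98
ee_pos: [0.5795, -0.1318, 0.1259]
eef_rot: [[0.106, 0.994, 0.001], [0.994, -0.106, -0.001], [-0.001, 0.001, -1.0]]
ft_force: [0.0, -2.3, 2.1]
finger_gap: 0.0308
grip_force: 1.6
```

```bash
python3 -c "
from h import *; st(); tins()"
```

```text
t 11.97 tcp chest mm [  31.2 -172.4] z 125.9 rot err deg (tool axes) [0.05 0.03 0.05] gap 0.0308 F [ 0.  -2.3  2.1] grip 1.6302561946213245
red px [201.9 210.5] [195 204  15  13 110] chest mm [ 17.6 167.4]
blue px [214.  203.1] [211 198   9  11  58] chest mm [ 13.6 116.2]
yellow px [261.6 167.4] [257 162  10  12 102] chest mm [  20.1 -123.7]
```

Call:
{"fn": "step_arm", "kwargs": {
  "motion": "0.03 -0.002 0 0 0 0; 0.03 0 0 0 0 0; 0.03 0 0 0 0 0; 0.03 0 0 0 0 0; 0.03 0 0 0 0 0"
}}

```text
time: 12.65
ee_pos: [0.5861, -0.0569, 0.1252]
eef_rot: [[0.106, 0.994, -0.0], [0.994, -0.106, 0.0], [0.0, -0.0, -1.0]]
ft_force: [-0.8, -1.9, 1.2]
finger_gap: 0.0307
grip_force: 1.1
```

Call:
{"fn": "step_arm", "kwargs": {
  "motion": "0.03 0 0 0 0 0; 0.03 0 0 0 0 0; 0.03 0 0 0 0 0; 0.03 0 0 0 0 0; 0.03 0 0 0 0 0"
}}

```text
time: 13.28
ee_pos: [0.5941, 0.0176, 0.1252]
eef_rot: [[0.107, 0.994, -0.0], [0.994, -0.107, 0.0], [0.0, -0.0, -1.0]]
ft_force: [-0.0, -1.1, -0.4]
finger_gap: 0.0305
grip_force: 0.9
```

```bash
python3 -c "
from h import *; st(); tins()"
```

```text
t 13.28 tcp chest mm [ 29.8 -22.3] z 125.2 rot err deg (tool axes) [-0.01 -0.    0.03] gap 0.0305 F [-0.  -1.1 -0.4] grip 0.9070226736366749
red px [201.6 210.6] [195 205  15  12 105] chest mm [ 18.1 168.2]
blue px [213.9 203. ] [211 198   9  11  56] chest mm [ 13.9 116.4]
yellow px [232.3 188.9] [227 183  11  12 101] chest mm [17.6 26.5]
```

Call:
{"fn": "step_arm", "kwargs": {
  "motion": "0.03 0 0 0 0 0; 0.03 0 0 0 0 0; 0.03 0 0 0 0 0; 0.03 0 0 0 0 0; 0.03 0 0 0 0 0"
}}

```text
time: 13.95
ee_pos: [0.6021, 0.0919, 0.1252]
eef_rot: [[0.107, 0.994, -0.0], [0.994, -0.107, -0.001], [-0.001, -0.0, -1.0]]
ft_force: [-1.4, -2.8, -0.3]
finger_gap: 0.0303
grip_force: 1.8
```

Call:
{"fn": "step_arm", "kwargs": {
  "motion": "0.03 0 0 0 0 0; 0.024 0 0 0 0 0; 0 0 0 0 0 0; -0.03 0 0 0 0 0; -0.02 0 -0.06 0 0 0"
}}

```text
time: 14.58
ee_pos: [0.5995, 0.0921, 0.1521]
eef_rot: [[0.107, 0.994, -0.008], [0.994, -0.107, 0.0], [-0.001, -0.008, -1.0]]
ft_force: [-0.0, -0.4, -0.4]
finger_gap: 0.0308
grip_force: 0.0
```

Call:
{"fn": "step_arm", "kwargs": {
  "motion": "-0.05 -0.04 -0.1 0 0 0; -0.11 -0.05 -0.03 0 0 0; -0.1 -0.06 0 0 0 0; 0 0 0 0 0 0; 0 0 0 0 0 0",
  "claw": 0.45
}}

```text
time: 15.2
ee_pos: [0.5136, -0.0285, 0.2203]
eef_rot: [[0.108, 0.994, 0.0], [0.994, -0.108, 0.001], [0.001, 0.0, -1.0]]
ft_force: [-0.2, 0.1, -0.9]
finger_gap: 0.047
grip_force: 0.0
```

```bash
python3 - <<'E'
from h import *
st(); c=tins(); f=c[0]["frame"][130:280,150:330]; cv2.imwrite("pics/s3.png",cv2.resize(f,None,fx=4,fy=4))
E
```

```text
t 15.2 tcp chest mm [-45.3 -76.8] z 220.3 rot err deg (tool axes) [ 0.   -0.04 -0.04] gap 0.047 F [-0.2  0.1 -0.9] grip 0.0
red px [188.9 219.7] [181 213  16  14 118] chest mm [ 17.7 223.8]
blue px [200.9 212.1] [198 207   9  11  57] chest mm [ 14.4 174.2]
yellow px [212.5 203.9] [210 200   6  10  47] chest mm [ 14.5 122.2]
```

View pics/s3.png

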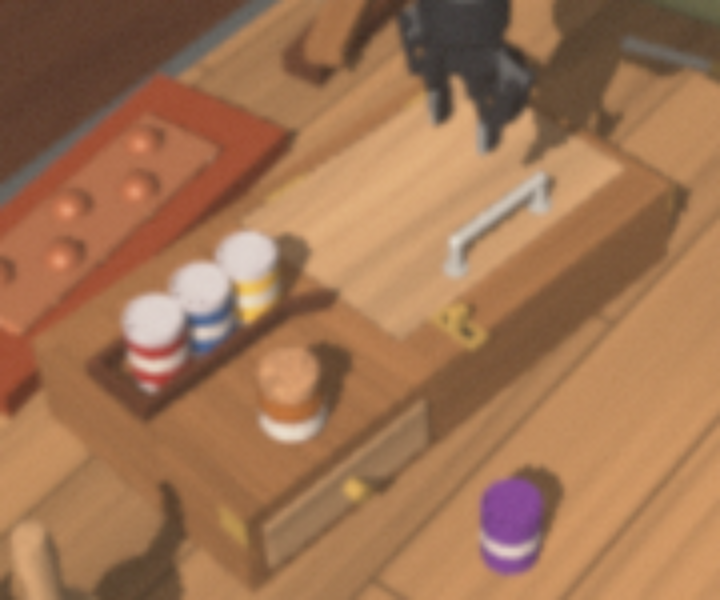

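All three tins stand upright in single file between the rails (crop px 155, 203 and 250 across). The jar hasn't been disturbed. Next I'll triangulate the pull and catch from both views.

```bash
python3 - <<'E'
from h import *
c=cam("top"); s=cam("side")
def tri(a,b):
    o1,r1=ray(c,*a);o2,r2=ray(s,*b); k=np.linalg.lstsq(np.c_[r1,-r2],o2-o1,rcond=None)[0]
    p,q=o1+k[0]*r1,o2+k[1]*r2; w=(p+q)/2; print("chest",(RC.T@(w[:2]-T)*1000).round(1),"z",round(w[2]*1000,1),"miss",round(np.linalg.norm(p-q)*1000,1))
k=lambda p,o:((p[0]+.5)/4-.5+o[0],(p[1]+.5)/4-.5+o[1])
tri(k((410,315),(150,120)),k((456,240),(150,130)))
tri(k((546,325),(150,120)),k((544,180),(150,130)))
A=c[0]["frame"][200:230,215:260];B=s[0]["frame"][195:225,245:290]
cv2.imwrite("pics/k.png",np.hstack([cv2.resize(i,None,fx=8.8,fy=8.8,interpolation=cv2.INTER_CUBIC) for i in(A,B)]))
E
```

```text
chest [-69.3 -42.8] z 138.4 miss 2.6
chest [ -69.  -151.5] z 135.9 miss 5.7
```

View pics/k.png

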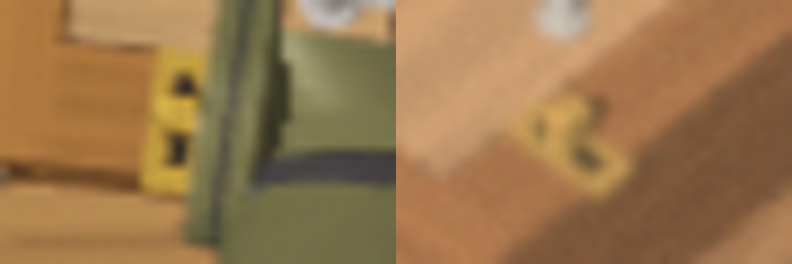

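The pull is confirmed at chest (−70, −98), z about 136. In the crop, the catch's thumb piece shows at side px ≈(265,207). Now I'll grasp the pull.

Call:
{"fn": "step_arm", "kwargs": {
  "motion": "-0.044 -0.049 0 0 0 0; 0 0 0.08 0 0 0; 0 0 0.07 0 0 0; 0 0 0.04 0 0 0; 0 0 0.018 0 0 0"
}}

```text
time: 15.98
ee_pos: [0.4867, -0.0465, 0.1146]
eef_rot: [[0.105, 0.994, -0.003], [0.994, -0.105, 0.001], [0.0, -0.003, -1.0]]
ft_force: [0.0, -0.4, -0.2]
finger_gap: 0.0468
grip_force: 0.0
```

Call:
{"fn": "step_arm", "kwargs": {
  "motion": "0 0 0 0 0 0; 0 0 0 0 0 0"
}}

```text
time: 16.23
ee_pos: [0.4881, -0.0473, 0.1175]
eef_rot: [[0.106, 0.994, 0.002], [0.994, -0.106, -0.0], [-0.0, 0.002, -1.0]]
ft_force: [0.0, 0.1, 0.2]
finger_gap: 0.0471
grip_force: 0.0
```

```bash
python3 -c "
from h import *; st()"
```

```text
t 16.23 tcp chest mm [-68.7 -98.3] z 117.5 rot err deg (tool axes) [0.11 0.01 0.06] gap 0.0471 F [0.  0.1 0.2] grip 0.0
```

Call:
{"fn": "step_arm", "kwargs": {
  "motion": "0 0 0 0 0 0; 0 0 0 0 0 0; 0 0 0 0 0 0; 0 0 0 0 0 0; 0 0 0 0 0 0",
  "claw": 1,
  "squeeze": 40
}}

```text
time: 16.85
ee_pos: [0.4907, -0.0478, 0.1179]
eef_rot: [[0.107, 0.994, 0.01], [0.994, -0.107, -0.001], [0.0, 0.01, -1.0]]
ft_force: [11.0, -0.8, -5.1]
finger_gap: 0.0104
grip_force: 38.9
```

Call:
{"fn": "step_arm", "kwargs": {
  "motion": "0 0 -0.002 0 0 0; 0 0 -0.002 0 0 0; 0 0 0 0 0 0"
}}

```text
time: 17.23
ee_pos: [0.4911, -0.0479, 0.12]
eef_rot: [[0.107, 0.994, 0.011], [0.994, -0.107, -0.001], [0.0, 0.011, -1.0]]
ft_force: [13.1, -1.1, -5.1]
finger_gap: 0.0106
grip_force: 38.9
```

```bash
python3 -c "
from h import *; st()"
```

```text
t 17.23 tcp chest mm [-65.6 -98.5] z 120.0 rot err deg (tool axes) [ 0.64 -0.    0.  ] gap 0.0106 F [13.1 -1.1 -5.1] grip 38.873945474624634
```

Call:
{"fn": "step_arm", "kwargs": {
  "motion": "0 0.006 0 0 0 0; 0 0 -0.002 0 0 0; 0 0 0 0 0 0"
}}

```text
time: 17.6
ee_pos: [0.491, -0.0478, 0.1195]
eef_rot: [[0.107, 0.994, 0.003], [0.994, -0.107, -0.0], [0.0, 0.003, -1.0]]
ft_force: [4.7, -1.2, -3.6]
finger_gap: 0.0105
grip_force: 39.2
```

Call:
{"fn": "step_arm", "kwargs": {
  "motion": "0 0 -0.002 0 0 0; 0 0 0 0 0 0"
}}

```text
time: 17.85
ee_pos: [0.4911, -0.0478, 0.1202]
eef_rot: [[0.107, 0.994, 0.003], [0.994, -0.107, -0.0], [0.0, 0.003, -1.0]]
ft_force: [7.0, 0.5, -6.4]
finger_gap: 0.0105
grip_force: 39.2
```

Call:
{"fn": "step_arm", "kwargs": {
  "motion": "0 0 -0.002 0 0 0; 0 0 0 0 0 0"
}}

```text
time: 18.1
ee_pos: [0.4911, -0.0479, 0.1204]
eef_rot: [[0.107, 0.994, 0.004], [0.994, -0.107, -0.0], [0.0, 0.004, -1.0]]
ft_force: [9.8, -1.7, -11.2]
finger_gap: 0.0103
grip_force: 39.0
```

The lid stalls after about 2.5 mm with the force climbing to 11 N, so it is caught. I'll ease off, release and go to the catch.

Call:
{"fn": "step_arm", "kwargs": {
  "motion": "0 0 0.005 0 0 0; 0 0 0.005 0 0 0; 0 0 0 0 0 0"
}}

```text
time: 18.48
ee_pos: [0.4906, -0.0478, 0.1175]
eef_rot: [[0.107, 0.994, 0.001], [0.994, -0.107, -0.0], [-0.0, 0.001, -1.0]]
ft_force: [0.1, 0.5, 3.0]
finger_gap: 0.0101
grip_force: 40.4
```

Call:
{"fn": "step_arm", "kwargs": {
  "motion": "0 0 0 0 0 0; 0 0 0 0 0 0; 0 0 -0.05 0 0 0; 0 0 -0.08 0 0 0",
  "claw": 0.5
}}

```text
time: 18.98
ee_pos: [0.4884, -0.0474, 0.1798]
eef_rot: [[0.107, 0.994, -0.005], [0.994, -0.107, 0.001], [0.0, -0.005, -1.0]]
ft_force: [0.3, -0.3, -0.2]
finger_gap: 0.0426
grip_force: 0.0
```

Call:
{"fn": "step_arm", "kwargs": {
  "motion": "0.1 -0.012 0 0 0 0; 0.1 -0.012 0 0 0 0; 0 0 0 0 0 0; 0 0 0 0 0 0",
  "claw": 1
}}

```text
time: 19.48
ee_pos: [0.4885, 0.0529, 0.181]
eef_rot: [[0.106, 0.994, -0.001], [0.994, -0.106, -0.0], [-0.001, -0.001, -1.0]]
ft_force: [-0.4, -0.9, -0.7]
finger_gap: 0.0001
grip_force: 0.0
```

```bash
python3 - <<'E'
from h import *
st(); s=tins()
for x in(-112,-128):
    for z in (.1,.123):
        print(x,z,np.round(proj(s,np.r_[RC@np.array([x/1e3,.005])+T,z]),1))
E
```

```text
t 19.48 tcp chest mm [-79.    1.4] z 181.0 rot err deg (tool axes) [-0.04  0.03  0.07] gap 0.0001 F [-0.4 -0.9 -0.7] grip 0.0
red px [189.5 219.6] [181 213  17  14 128] chest mm [ 16.9 222. ]
blue px [201.  212.2] [198 207   9  11  58] chest mm [ 14.1 174.4]
yellow px [212.5 203.9] [210 200   6  10  47] chest mm [ 14.5 122.2]
-112 0.1 [263.4 210.8]
-112 0.123 [263.4 206.3]
-128 0.1 [266.8 213.2]
-128 0.123 [266.8 208.7]
```

Call:
{"fn": "step_arm", "kwargs": {
  "motion": "0.007 -0.002 0.06 0 0 0; 0 0 0.06 0 0 0; 0 0 0.026 0 0 0; 0 0 0 0 0 0"
}}

```text
time: 20.02
ee_pos: [0.4876, 0.0559, 0.1075]
eef_rot: [[0.108, 0.994, -0.002], [0.994, -0.108, -0.0], [-0.0, -0.002, -1.0]]
ft_force: [0.3, -0.1, -0.1]
finger_gap: -0.0002
grip_force: 0.0
```

Call:
{"fn": "step_arm", "kwargs": {
  "motion": "0 -0.01 0 0 0 0; 0 -0.01 0 0 0 0; 0 -0.01 0 0 0 0; 0 0 0 0 0 0"
}}

```text
time: 20.52
ee_pos: [0.4731, 0.0583, 0.1087]
eef_rot: [[0.106, 0.994, 0.001], [0.994, -0.106, -0.0], [0.0, 0.001, -1.0]]
ft_force: [-0.1, 0.4, 0.0]
finger_gap: 0.0001
grip_force: 0.0
```

```bash
python3 -c "
from h import *; st()"
```

```text
t 20.52 tcp chest mm [-94.9   5.2] z 108.7 rot err deg (tool axes) [ 0.04 -0.    0.05] gap 0.0001 F [-0.1  0.4  0. ] grip 0.0
```

Call:
{"fn": "step_arm", "kwargs": {
  "motion": "0 -0.01 0 0 0 0; 0 0 0 0 0 0"
}}

```text
time: 20.78
ee_pos: [0.4684, 0.0588, 0.1086]
eef_rot: [[0.106, 0.994, 0.001], [0.994, -0.106, 0.0], [0.0, 0.001, -1.0]]
ft_force: [1.3, 0.1, -0.8]
finger_gap: 0.0003
grip_force: 0.3
```

Call:
{"fn": "step_arm", "kwargs": {
  "motion": "0 -0.01 0 0 0 0; 0 0 0 0 0 0"
}}

```text
time: 21.02
ee_pos: [0.4636, 0.0593, 0.1086]
eef_rot: [[0.107, 0.994, 0.001], [0.994, -0.107, 0.0], [0.0, 0.001, -1.0]]
ft_force: [1.9, -0.4, 1.7]
finger_gap: -0.0003
grip_force: 1.1
```

Call:
{"fn": "step_arm", "kwargs": {
  "motion": "0 -0.008 0 0 0 0; 0 0 0 0 0 0"
}}

```text
time: 21.28
ee_pos: [0.4632, 0.0593, 0.1091]
eef_rot: [[0.107, 0.994, 0.011], [0.994, -0.107, -0.001], [0.001, 0.011, -1.0]]
ft_force: [15.6, 0.2, -8.6]
finger_gap: -0.0001
grip_force: 7.7
```

The catch is home against its stop (a sharp rise to 15 N). Back to the pull, this time at the relaxed grasp position found earlier.

Call:
{"fn": "step_arm", "kwargs": {
  "motion": "0 0.02 0 0 0 0; 0 0 -0.06 0 0 0; 0 0 -0.09 0 0 0; -0.1 0.03 0 0 0 0; -0.1 0.03 0 0 0 0",
  "claw": 0.5
}}

```text
time: 21.9
ee_pos: [0.4884, -0.0446, 0.1839]
eef_rot: [[0.105, 0.995, -0.0], [0.995, -0.105, 0.0], [0.0, -0.0, -1.0]]
ft_force: [-0.3, 0.2, 0.2]
finger_gap: 0.0426
grip_force: 0.0
```

Call:
{"fn": "step_arm", "kwargs": {
  "motion": "0 0 0 0 0 0; 0 0 0 0 0 0; 0 0 0 0 0 0"
}}

```text
time: 22.28
ee_pos: [0.488, -0.043, 0.1829]
eef_rot: [[0.105, 0.994, -0.001], [0.994, -0.105, 0.0], [0.0, -0.001, -1.0]]
ft_force: [1.0, -0.6, 0.6]
finger_gap: 0.0427
grip_force: 0.0
```

```bash
python3 - <<'E'
from h import *
st(); s=cam("side"); cv2.imwrite("pics/k2.png",cv2.resize(s[0]["frame"][190:225,240:290],None,fx=10,fy=10,interpolation=cv2.INTER_CUBIC))
E
```

```text
t 22.27 tcp chest mm [-69.2 -94. ] z 182.9 rot err deg (tool axes) [-0.07 -0.02  0.11] gap 0.0427 F [ 1.  -0.6  0.6] grip 0.0
```

View pics/k2.png

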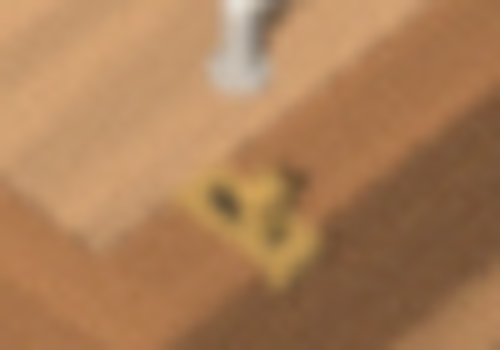

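The thumb piece's top is now at px ≈(267,209), which matches fully back (266.8, 208.7 predicted). I'll re-grasp the pull.

Call:
{"fn": "step_arm", "kwargs": {
  "motion": "-0.008 0.0065 0.05 0 0 0; 0 0 0.05 0 0 0; 0 0 0.03 0 0 0; 0 0 0 0 0 0; 0 0 0 0 0 0"
}}

```text
time: 22.95
ee_pos: [0.492, -0.0482, 0.1193]
eef_rot: [[0.106, 0.994, 0.001], [0.994, -0.106, -0.0], [-0.0, 0.001, -1.0]]
ft_force: [-0.4, -0.0, -0.3]
finger_gap: 0.0425
grip_force: 0.0
```

Call:
{"fn": "step_arm", "kwargs": {
  "motion": "0 0 0 0 0 0; 0 0 0 0 0 0; 0 0 0 0 0 0; 0 0 0 0 0 0",
  "claw": 1,
  "squeeze": 40
}}

```text
time: 23.45
ee_pos: [0.4906, -0.0483, 0.1194]
eef_rot: [[0.107, 0.994, -0.002], [0.994, -0.107, 0.0], [-0.0, -0.002, -1.0]]
ft_force: [-6.2, 1.2, 5.7]
finger_gap: 0.0103
grip_force: 39.1
```

Call:
{"fn": "step_arm", "kwargs": {
  "motion": "0 0 -0.004 0 0 0; 0 0 -0.004 0 0 0; 0 0 -0.004 0 0 0; 0 0 0 0 0 0"
}}

```text
time: 23.95
ee_pos: [0.4915, -0.0484, 0.1244]
eef_rot: [[0.107, 0.994, 0.0], [0.994, -0.107, -0.0], [-0.0, 0.0, -1.0]]
ft_force: [1.7, -0.4, -3.9]
finger_gap: 0.0107
grip_force: 39.0
```

```bash
python3 -c "
from h import *; st()
H=np.array([115,100]);r=np.hypot(185,34);a0=np.arctan2(34,-185)
for a in np.arange(0,.95,.1): print(round(a,2),(H+r*np.array([np.cos(a0-a),np.sin(a0-a)])-[-70,134]).round(1))"
```

```text
t 23.95 tcp chest mm [-65.2 -99. ] z 124.4 rot err deg (tool axes) [0.02 0.   0.03] gap 0.0107 F [ 1.7 -0.4 -3.9] grip 38.958361744880676
0.0 [-0.  0.]
0.1 [ 4.3 18.3]
0.2 [10.4 36.1]
0.3 [18.3 53.2]
0.4 [27.8 69.4]
0.5 [38.9 84.5]
0.6 [51.5 98.5]
0.7 [ 65.4 111.2]
0.8 [ 80.5 122.4]
0.9 [ 96.6 132.1]
```

It lifts freely past 3 mm at about 4 N. Following the arc up.

Call:
{"fn": "step_arm", "kwargs": {
  "motion": "0 0.0033 -0.0128 0 0 0; 0 0.0033 -0.0128 0 0 0; 0 0.0061 -0.0178 0 0 0; 0 0.0061 -0.0178 0 0 0; 0 0 0 0 0 0"
}}

```text
time: 24.58
ee_pos: [0.5008, -0.0494, 0.1561]
eef_rot: [[0.106, 0.994, -0.0], [0.994, -0.106, -0.0], [-0.0, -0.0, -1.0]]
ft_force: [-3.7, -0.1, -2.4]
finger_gap: 0.0105
grip_force: 39.2
```

Call:
{"fn": "step_arm", "kwargs": {
  "motion": "0 0.0079 -0.0171 0 0 0; 0 0.0079 -0.0171 0 0 0; 0 0.0095 -0.0162 0 0 0; 0 0.0095 -0.0162 0 0 0; 0 0 0 0 0 0"
}}

```text
time: 25.2
ee_pos: [0.5175, -0.0512, 0.1898]
eef_rot: [[0.106, 0.994, -0.002], [0.994, -0.106, 0.0], [-0.0, -0.002, -1.0]]
ft_force: [-8.5, -0.7, 1.4]
finger_gap: 0.0102
grip_force: 39.1
```

```bash
python3 -c "
from h import *; st()"
```

```text
t 25.2 tcp chest mm [-39.  -98.9] z 189.8 rot err deg (tool axes) [-0.13  0.01  0.04] gap 0.0102 F [-8.5 -0.7  1.4] grip 39.141860604286194
```

Call:
{"fn": "step_arm", "kwargs": {
  "motion": "0 0.008 -0.0151 0 0 0; 0 0.0101 -0.0151 0 0 0; 0 0.0120 -0.014 0 0 0; 0 0.0120 -0.014 0 0 0; 0 0 0 0 0 0"
}}

```text
time: 25.82
ee_pos: [0.5398, -0.0536, 0.2192]
eef_rot: [[0.106, 0.994, 0.002], [0.994, -0.106, -0.0], [-0.0, 0.002, -1.0]]
ft_force: [-6.6, -0.9, 1.0]
finger_gap: 0.0103
grip_force: 39.4
```

Call:
{"fn": "step_arm", "kwargs": {
  "motion": "0 0.0135 -0.0127 0 0 0; 0 0.0135 -0.0127 0 0 0; 0 0.0151 -0.0112 0 0 0; 0 0.0151 -0.0112 0 0 0; 0 0 0 0 0 0"
}}

```text
time: 26.45
ee_pos: [0.568, -0.0567, 0.2442]
eef_rot: [[0.106, 0.994, 0.001], [0.994, -0.106, -0.001], [-0.0, 0.001, -1.0]]
ft_force: [-8.7, -0.8, 7.0]
finger_gap: 0.0101
grip_force: 39.8
```

```bash
python3 -c "
from h import *; st()"
```

```text
t 26.45 tcp chest mm [ 11.7 -99. ] z 244.2 rot err deg (tool axes) [0.08 0.02 0.03] gap 0.0101 F [-8.7 -0.8  7. ] grip 39.784648418426514
```

Call:
{"fn": "step_arm", "kwargs": {
  "motion": "0 -0.002 0 0 0 0; 0 0 0 0 0 0; 0 0 0 0 0 0; 0 0 0 0 0 0"
}}

```text
time: 26.95
ee_pos: [0.5666, -0.0565, 0.2433]
eef_rot: [[0.107, 0.994, 0.001], [0.994, -0.107, -0.0], [-0.0, 0.001, -1.0]]
ft_force: [-7.8, -0.6, 4.5]
finger_gap: 0.0102
grip_force: 39.5
```

```bash
python3 - <<'E'
from h import *
st(); s=tins(); cv2.imwrite("pics/end.png",cv2.resize(s[0]["frame"][90:290,130:350],None,fx=3,fy=3))
E
```

```text
t 26.95 tcp chest mm [ 10.3 -99. ] z 243.3 rot err deg (tool axes) [0.05 0.02 0.03] gap 0.0102 F [-7.8 -0.6  4.5] grip 39.53195035457611
red px [188.9 219.7] [181 213  16  14 131] chest mm [ 18.  223.7]
blue px [243.4 193.6] [233 186  22  17 131] chest mm [-27.1  16. ]
yellow px [212.5 203.9] [210 200   6  10  47] chest mm [ 14.5 122.2]
```

View pics/end.png

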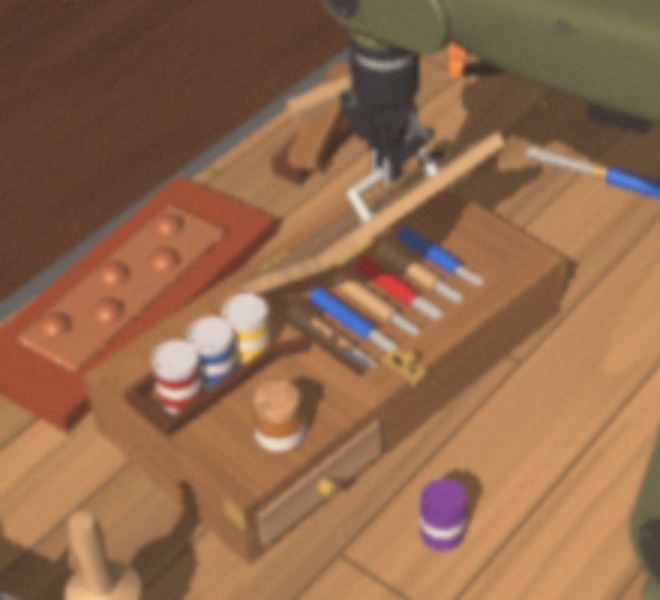

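The lid is open at about 45° with the pull gripped. The tins are upright in the rack (crop px 177, 212 and 246 across), and the jar, mallet and gouge haven't moved. The "blue" reading in the mask is a gouge handle in the well. Handing in.

```bash
python3 -c "
from cell import env; print(env.hand_in())"
```

```text
the job is handed in; nothing more can be done
None
```

I handed the job in, but no verdict came back: the three tins stand upright in the rack, a tug found the lid caught so I slid the catch fully back, and the lid is held open at about 45° with the jar, mallet and blue gouge left where they were.

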